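# Read in and lock the sample carousel

## Robot

A 7-joint arm with a two-finger parallel gripper is mounted at the origin on the work surface. World frame = base frame: x ahead of the robot, y to its left, z up, the work surface at z = 0. Lengths are in m, angles in rad, forces in N, time in s.
With the tool pointing down it reaches from about 0.4 to 0.875 m from the base axis. Payload 19.3 kg.
Tool frame: the origin (TCP) lies on the centre line of the jaws, within the pads' length; the fingertips stand 14 mm ahead of it and the grasp point (between the pads) lies 5 mm behind it; z points along the fingers, y is the line along which they close (so a half turn about z gives the same grasp; the last joint's range is limited). The gripper opens to 85 mm and grips with 20 to 120 N. Pads are 22 mm wide; open, the fingers measure 114 mm over their backs; the gripper's body (76 mm by 85 mm) begins 54 mm behind the grasp point. The pads swing forward as they close: fully open they stand 13 mm farther back than shut.
Start: joints at [1.137, 0.521, -0.036, 1.599, 0.021, 1.021, -0.113], TCP at [0.222, -0.584, 0.223] pointing down, gripper open.
Joint ranges: [-2.91, 2.91], [-0.3, 2.13], [-1.5, 1.42], [0.17, 2.43], [-1.26, 4.41], [0.16, 1.93], [-2.52, 2.52]. Speed limits (rad/s): [1.89, 1.89, 2.39, 2.39, 3.01, 3.01, 3.01].

## Interface

Orientations are given as [roll, pitch, yaw] about the fixed x, y, z axes, in that order (R = Rz(yaw) Ry(pitch) Rx(roll)).
In Python, from workcell import bot, grab_frame, regions_of gives the robot as it stands. The module is installed in compiled form; this text tells all that it offers.
- The arm moves only by the tool play_rows, never from a script. Its argument "plan" is a list of rows, each a list of 3 entries, a list of its own where there are three numbers: the shift along the tool's x, y, z in units of 2.5 cm (1.0 is 2.5 cm), then the turn, a rotation vector about the tool's x, y, z in units of 0.15 rad (1.0 is 0.15 rad), then the closure, from -1 (fully open) to 1 (shut). In form: [[[tx, ty, tz], [rx, ry, rz], jaw], ...]. A call has 1 to 20 rows; each row shifts and turns the commanded pose from where the row before left it, along the tool's axes as they then stand; what a row does not reach is not made up. A row lasts 1/8 s, in which the tool goes at most 62.5 mm and 10.7 degrees, less where a joint would pass 70% of its speed; a pose out of reach is approached as far as the arm can. A call with a number of a shift or a turn outside -1 to 1 is refused whole. A call with a gripper value outside its range is refused whole. The fingers move at their own pace and stop on an object; "newtons" is the grip in N (left out, the last holds). Time passes only in rows, so rows that do not move let the fingers close. It gives the time, the measured TCP pose, the force, the opening and the grip force at its end, in the units of the state.
- bot.observe(): the state, without advancing time (a new reading comes with each control period).
- grab_frame(name): name is "side" or "top"; returns a dict with "pixels" (384x512x3 uint8, red, green, blue), "depth" (384x512 float32, m along the optical axis (not along the pixel's ray), 0 where there is no reading), "camera_matrix" (3x3 intrinsics, pixels), "R" (3x3) and "t" (3): a world point X has camera coordinates R X + t. Camera axes: x right, y down, z forward; pixel columns grow to the right and rows downward; lengths in m; the calibration is good to about 2 mm. A picture is of the moment at which its call begins.
- bot.job_done(): hands the job in; it is judged then, once.
Trained networks look in the newest picture that a camera, given by its name, has taken for a name from the list of things; names that differ only in an ending like _2 or _b are one class to them, and where a whole thing is asked for, a point or a joint stands for the part that bears it (a point fixed in the world has none). Each returns a list of dicts, best first, with "p" (0 to 1); they miss things now and then, are a little off and sometimes report something else, mostly with a low value. They report only what shows in the picture. A call takes as long as a camera call. They do not tell look-alikes from the thing itself.
- regions_of(thing, camera): "mask" (384x512 bool, what is visible of it) and "box" ([left, top, right, bottom] in pixels, round what is visible of it).
The state is a dict: "clock": time; "qpos": joint angles; "qd": joint speeds; "joint_efforts": joint torques, N m; "position": TCP position; "tool_rot": TCP orientation; "force": force on the tool from outside, world axes, zero at the start; "moment": the same for the moment, N m; "grip_width": finger opening in m; "finger_force": force on a finger pad.
Only numpy, scipy, OpenCV 4.12 (cv2) and the standard library are available. Lean on these libraries where they do the work, as an engineer would, in place of code of your own. Each camera call takes 0.05 s, during which the arm holds its last target. There are 200 camera calls.

## Task

Every tube in the sample carousel has to pass the code reader before the run: turn the carousel by its upright black knob counter-clockwise (seen from above) through at least one full turn, no faster than about half a turn per second, and on until the hole in its lug lies over the hole in the fixed bracket. Then take the locking pin from its holder block and put it down through both holes until its collar rests on the lug. Leave the jar and the bottle where they stand.

Things in the scene. Friction and masses are not known exactly. Their poses are not given: they have to be found in the camera images.
- sampler: Fixed base of the carousel sampler, grey round foot 216 mm across. Origin: on the carousel's vertical axis, on the table. Its bracket stands out to its -y side, its white code reader (45 x 80 mm, 85 mm high) at 180 to 225 mm on its +x side.
- carousel (a joint): Turn of the carousel about the vertical axis, rad, growing counter-clockwise from above; counts on past a full turn. 0 (and 6.283 one turn later): lug hole over bracket hole. It starts between -1.3 and -0.3, has light friction and stays where it is left.
- hub_top (a point): Centre of the top of the carousel's hub, on its axis, 68 mm above the table. The carousel is a white disc 236 mm across, its top 46 mm above the table, with 16 capped tubes in a ring of 100 mm radius (caps 19 mm across, their tops 72 mm above the table).
- knob_top (a point): Centre of the top of the turning knob: an upright black cylinder 20 mm across that spins freely on its own stud, 60 mm from the carousel's axis, across the axis from the lug, from 57 to 121 mm above the table. Rides with the carousel; always 121 mm above the table.
- lug_hole (a point): Centre of the upper mouth of the 17 mm hole in the carousel's aluminium lug (36 mm square, 12 mm thick, top 46 mm above the table), 145 mm from the axis.
- bracket_hole (a point): Centre of the upper mouth of the 17 mm through hole in the fixed grey bracket (44 mm square, 14 mm thick, top 29 mm above the table, open below), 145 mm from the axis on the sampler's -y side.
- lock_pin: Locking pin, upright. Origin: its lower tip; z runs up the pin. Steel shank 10 mm across and 40 mm long with a tapered tip, then a steel collar 27 mm across (40 to 46 mm above the tip), then a black cylindrical grip 22 mm across (46 to 90 mm above the tip). 90 g. With the collar on the lug the tip is 6 mm above the table, below the bracket.
- holder: Fixed grey block 60 x 60 mm, 50 mm high, in whose 14 mm hole the pin is parked, collar on the block's top. Origin: centre of the underside. Stands left or right of the sampler.
- jar: Bystander: clear jar with red lid, 64 mm across, 85 mm high. Origin: centre of the underside.
- bottle: Bystander: white bottle 52 mm across, 100 mm high. Origin: centre of the underside.
Not all that is in view belongs to the job. What is shaped like the lock_pin but green is not meant.

How it is judged:
On the way, in this order (a step that is already met when the one before it is completed fails the run):
1. the carousel has been turned counter-clockwise at least one full turn, to where the lug comes over the bracket again (value of joint carousel above 6.1632 rad), for 0.1 s.
2. the locking pin is down through the lug and the bracket (z of lock_pin in the frame of sampler below 0.012 m and horizontal distance between lock_pin and bracket_hole below 0.008 m), for 0.2 s.
At the end, for the whole second after the job is handed in: Carousel turned on counter-clockwise by at least a full turn (joint above 6.16 rad), lug hole within 8 mm of the bracket hole; locking pin at rest and upright (0.2 rad) through both, its tip within 8 mm of the bracket hole's centre line and its collar within 6 mm of resting on the lug (all of step 2 and value of joint carousel above 6.1632 rad and horizontal distance between lug_hole and bracket_hole below 0.008 m and angle between lock_pin's own z axis and vertical below 0.2 rad and linear speed of lock_pin below 0.03 m/s); the robot touches nothing.
It fails at once if the carousel is whirled (faster than 5 rad/s) (velocity of joint carousel above 5 rad/s or velocity of joint carousel below -5 rad/s).
It fails at once if the jar or the bottle is moved more than 25 mm (distance of any of jar, bottle from where it was at the start of the episode above 0.025 m).
It also fails if it takes over 72 s, if anything falls off the work surface, if the arm or the gripper's body presses on something with over 40 N, if the wrist force passes 120 N, or if a joint passes its speed limit or range.

## Working session

There is one attempt and no reset: what is moved stays moved. The work goes in short steps, Python scripts to look and compute and a tool call to move; the robot and the scene stay as the last step left them, time stands still between calls to the robot, and variables do not carry over. Pictures are saved under pics/ and viewed, at most 10 in all, crops included, and the job is handed in when it is done.

Besides the shell and the picture viewer there is one more tool, called after "Request:" by a JSON object that holds its "op" and its "data". play_rows: Moves the arm, as the interface text tells. Its arguments: {"type":"object","properties":{"plan":{"type":"array"},"newtons":{"type":"number"}},"required":["plan"]}

```bash
mkdir -p pics; cat > h.py <<'E'
import numpy as np, cv2
from workcell import bot, grab_frame, regions_of
def world(f,mask=None):
    d=f["depth"];K=np.array(f["camera_matrix"]);v,u=np.indices(d.shape)
    c=np.stack([(u-K[0,2])/K[0,0]*d,(v-K[1,2])/K[1,1]*d,d],-1)
    w=(c-np.array(f["t"]))@np.array(f["R"])
    w[d==0]=np.nan
    return w
def pix(f,X):
    c=np.array(f["R"])@np.array(X)+np.array(f["t"]);p=np.array(f["camera_matrix"])@c
    return p[:2]/p[2]
def save(f,n,box=None,s=1):
    im=f["pixels"][:,:,::-1]
    if box: im=im[box[1]:box[3],box[0]:box[2]]
    cv2.imwrite("pics/"+n,cv2.resize(im,None,fx=s,fy=s,interpolation=cv2.INTER_CUBIC))
E
python3 - <<'E'
from h import *
s=bot.observe();print({k:np.round(v,3) for k,v in s.items()})
ims=[]
for c in("top","side"):
    f=grab_frame(c);save(f,c+"0.png",s=1.5);w=world(f)
    for n in("lock_pin","holder","carousel","knob_top","lug_hole","sampler","jar","bottle"):
        for r in regions_of(n,c)[:3]:
            q=w[r["mask"]];q=q[~np.isnan(q[:,0])]
            if len(q): print(c,n,round(r["p"],2),np.round(r["box"]),np.round(np.median(q,0),3),"zmax",np.round(np.percentile(q[:,2],98),3))
E
```

```text
{'clock': np.float64(0.0), 'qpos': array([ 1.137,  0.522, -0.036,  1.6  ,  0.021,  1.021, -0.113]), 'qd': array([ 0.003, -0.   ,  0.002, -0.   , -0.003, -0.   , -0.002]), 'joint_efforts': array([-2.0000e-03, -9.2709e+01,  1.9790e+00, -3.6993e+01,  1.8000e-02,
        8.0000e-03,  0.0000e+00]), 'position': array([ 0.222, -0.584,  0.222]), 'tool_rot': array([-3.14 ,  0.   ,  0.364]), 'force': array([-0.084, -0.679, -0.285]), 'moment': array([-0.036,  0.019, -0.034]), 'finger_force': np.float64(0.0), 'grip_width': np.float64(0.085)}
top lock_pin 0.5 [358. 215. 366. 229.] [ 0.489 -0.227  0.084] zmax 0.093
top lock_pin 0.41 [388. 223. 406. 236.] [ 0.476 -0.311  0.095] zmax 0.103
top holder 0.72 [376. 217. 404. 249.] [ 0.467 -0.304  0.049] zmax 0.055
top carousel 0.92 [220. 150. 322. 233.] [0.562 0.027 0.046] zmax 0.075
top knob_top 0.92 [221. 146. 322. 231.] [0.562 0.028 0.046] zmax 0.075
top lug_hole 0.77 [219. 150. 325. 232.] [0.562 0.027 0.046] zmax 0.075
top sampler 0.62 [223. 104. 325. 232.] [0.583 0.04  0.046] zmax 0.086
top jar 0.63 [144. 194. 173. 222.] [0.49  0.301 0.082] zmax 0.
[... 233 characters left out ...]
 0.5 [371. 154. 385. 182.] [ 0.384 -0.307  0.056] zmax 0.092
side lock_pin 0.44 [344. 138. 357. 160.] [ 0.475 -0.307  0.078] zmax 0.102
side holder 0.87 [330. 147. 368. 178.] [ 0.464 -0.294  0.036] zmax 0.053
side carousel 0.94 [184. 166. 293. 240.] [0.557 0.041 0.047] zmax 0.092
side knob_top 0.71 [183. 166. 292. 241.] [0.555 0.041 0.047] zmax 0.093
side lug_hole 0.6 [147. 159. 292. 245.] [0.57  0.067 0.046] zmax 0.086
side lug_hole 0.55 [182. 166. 296. 237.] [0.556 0.042 0.047] zmax 0.093
side sampler 0.6 [146. 161. 291. 246.] [0.569 0.068 0.046] zmax 0.086
side jar 0.74 [141. 261. 177. 314.] [0.479 0.318 0.062] zmax 0.087
side bottle 0.79 [106. 218. 134. 259.] [0.646 0.295 0.058] zmax 0.1
```

View pics/top0.png

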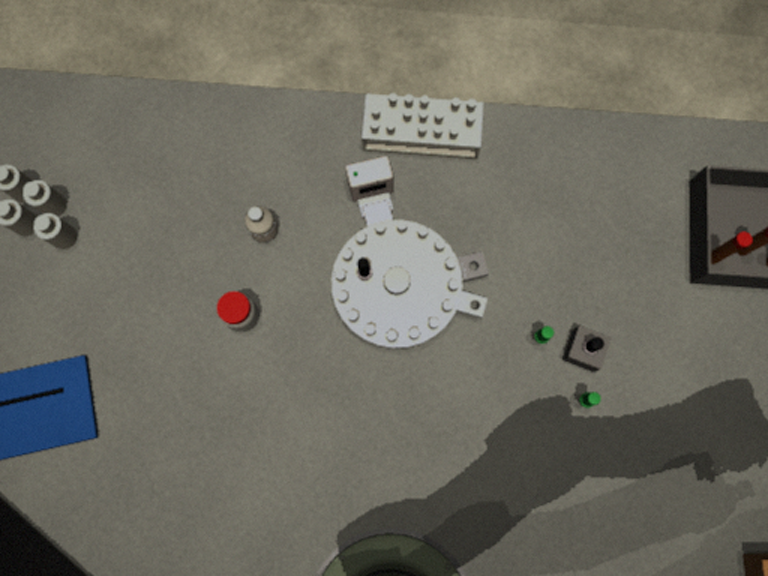

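View pics/side0.png

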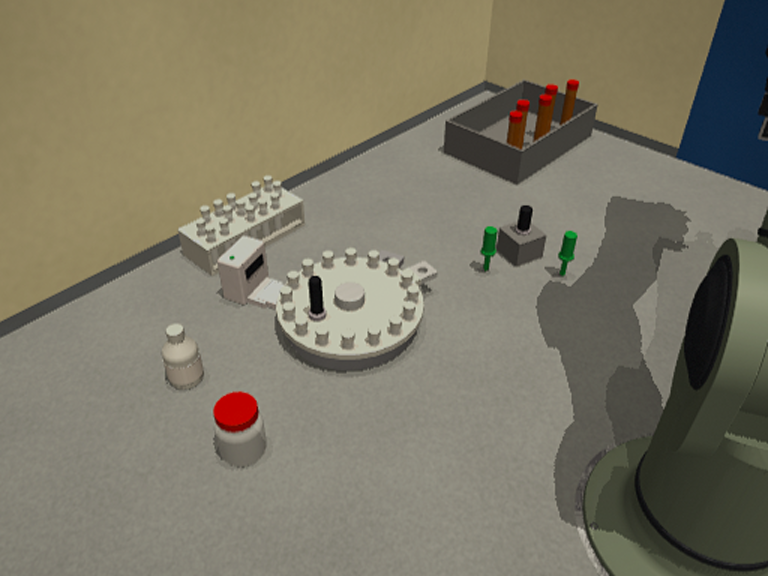

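Both views show the black pin in the grey block at top-view pixel (396,230). The look-alikes are the green pins at (363,222) and (394,266), and the black carousel knob at (242,178). I choose the black one in the holder. The lug hole is at about (317,203), the bracket hole at (317,177) and the hub at (264,186).

```bash
cat >> h.py <<'E'
def plane(f,u,v,z):
    K=np.array(f["camera_matrix"]);R=np.array(f["R"]);t=np.array(f["t"])
    o=-R.T@t;d=R.T@np.linalg.solve(K,[u,v,1.]);return o+d*(z-o[2])/d[2]
E
python3 - <<'E'
from h import *
f=grab_frame("top");w=world(f);px=f["pixels"].astype(int);g=px.mean(2)
print("cam",np.round(-np.array(f["R"]).T@f["t"],3))
save(f,"crop_car.png",(210,140,335,240),6); 
save(f,"crop_pin.png",(340,200,420,280),6)
z=w[...,2]
def show(n,m):
    q=w[m];print(n,m.sum(),np.round(np.nanmedian(q,0),4),np.round(np.nanmin(q,0),4),np.round(np.nanmax(q,0),4))
r=np.hypot(w[...,0]-.567,w[...,1]-.013)
h=(r<.035)&(z>.063)&(z<.073)
show("hub",h)
# disc top fit
d=(np.abs(z-.046)<.004)&(np.hypot(w[...,0]-.565,w[...,1]-.02)<.135)&(g>110)
c=cv2.findContours(d.astype('uint8'),cv2.RETR_EXTERNAL,cv2.CHAIN_APPROX_NONE)[0]
c=max(c,key=cv2.contourArea)[:,0];P=np.array([plane(f,u,v,.046) for u,v in c])
from scipy.optimize import least_squares
s=least_squares(lambda p:np.hypot(P[:,0]-p[0],P[:,1]-p[1])-p[2],[.565,.02,.118],loss='soft_l1',f_scale=.002);print("disc",s.x)
for n,box,z0 in(("knob",(232,165,255,195),.121),("pin",(385,220,408,240),.1)):
    m=np.zeros(z.shape,bool);m[box[1]:box[3],box[0]:box[2]]=True;m&=g<45
    show(n,m); mt=m&(z>z0-.012);show(n+"top",mt)
    v,u=np.nonzero(mt if mt.sum()>5 else m);print(u.mean(),v.mean(),plane(f,u.mean(),v.mean(),z0))
for n,(u,v),z0 in(("lug",(316.7,202.7),.046),("br",(316.3,177.5),.029)):print(n,plane(f,u,v,z0))
E
```

```text
cam [0.281 0.018 1.313]
hub 199 [0.5684 0.0284 0.0673] [0.5468 0.0085 0.0633] [0.5916 0.0463 0.0727]
disc [0.56664841 0.02980167 0.11473332]
knob 69 [0.5759 0.0899 0.1155] [0.5714 0.0817 0.0547] [0.5865 0.1005 0.1253]
knobtop 40 [0.5785 0.0897 0.1195] [0.5722 0.0817 0.11  ] [0.5865 0.0975 0.1253]
241.925 175.8 [0.57850659 0.08963681 0.121     ]
pin 83 [ 0.4758 -0.3099  0.096 ] [ 0.4671 -0.3216  0.0558] [ 0.488  -0.3037  0.1037]
pintop 55 [ 0.4768 -0.3115  0.0986] [ 0.4677 -0.3216  0.0885] [ 0.4869 -0.3044  0.1037]
397.3454545454546 228.47272727272727 [ 0.47654402 -0.31160643  0.1       ]
lug [ 0.53850368 -0.11060864  0.046     ]
br [ 0.61187538 -0.10764316  0.029     ]
```

View pics/crop_car.png

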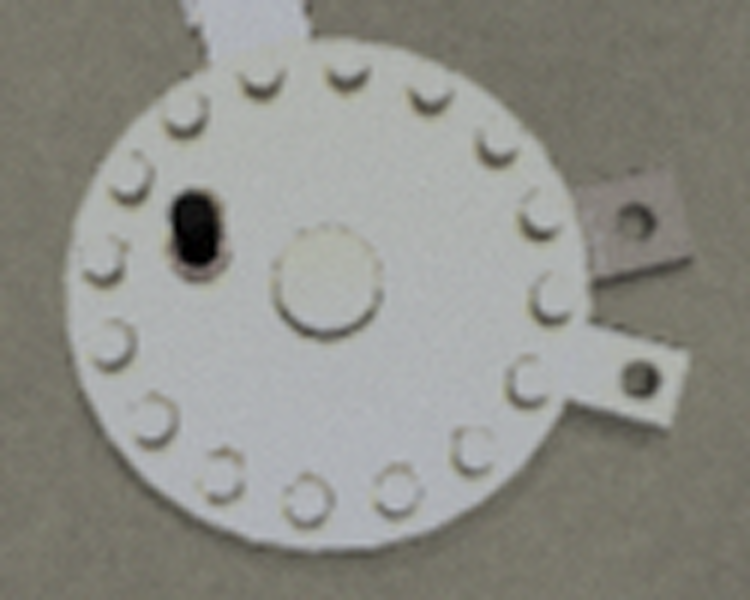

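View pics/crop_pin.png

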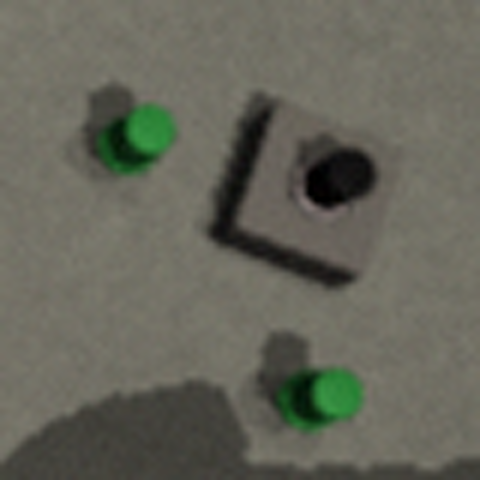

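The carousel crop shows the lug hole at about (317,203), 30° clockwise of the bracket hole at (316,177), and the knob opposite the lug. The pin crop shows the black pin in its holder block and two green ones outside it. That makes the start angle about -0.52 rad. First I turn the tool to yaw 90°.

Request:
{"op": "play_rows", "data": {"plan": [[[0,0,0],[0,0,-1],-1],[[0,0,0],[0,0,-1],-1],[[0,0,0],[0,0,-1],-1],[[0,0,0],[0,0,-1],-1],[[0,0,0],[0,0,-1],-1],[[0,0,0],[0,0,-1],-1],[[0,0,0],[0,0,-1],-1],[[0,0,0],[0,0,-1],-1],[[0,0,0],[0,0,-0.05],-1],[[0,0,0],[0,0,0],-1]], "newtons": 25}}

```text
clock: 2.2
position: [0.2223, -0.5842, 0.2228]
tool_rot: [3.142, 0.0, 1.568]
force: [0.4, -0.2, -0.4]
grip_width: 0.0854
finger_force: 0.0
```

Request:
{"op": "play_rows", "data": {"plan": [[[0.5,0.3,0],[0,0,0],-1],[[1,0.55,0],[0,0,0],-1],[[1,0.55,0],[0,0,0],-1],[[1,0.55,0],[0,0,0],-1],[[1,0.55,0],[0,0,0],-1],[[1,0.55,0],[0,0,0],-1],[[1,0.55,0],[0,0,0],-1],[[1,0.55,0],[0,0,0],-1],[[1,0.55,0],[0,0,0],-1],[[1,0.55,0],[0,0,0],-1],[[1,0.55,0],[0,0,0],-1],[[1,0.55,0],[0,0,0],-1],[[1,0.55,0],[0,0,0],-1],[[1,0.55,0],[0,0,0],-1],[[1,0.55,0],[0,0,0],-1],[[1,0.55,0],[0,0,0],-1],[[1,0.55,0],[0,0,0],-1],[[1,0.55,0],[0,0,0],-1],[[1,0.55,0],[0,0,0],-1],[[1,0.55,0],[0,0,0],-1]]}}

```text
clock: 4.7
position: [0.4909, -0.0947, 0.2229]
tool_rot: [3.141, 0.0, 1.571]
force: [0.1, 0.1, -0.0]
grip_width: 0.0852
finger_force: 0.0
```

Request:
{"op": "play_rows", "data": {"plan": [[[1,0.5,0],[0,0,0],-1],[[1,0.5,0],[0,0,0],-1],[[1,0.5,0],[0,0,0],-1],[[1,0.5,0],[0,0,0],-1],[[1,0.5,0],[0,0,0],-1],[[1,0.5,0],[0,0,0],-1],[[1,0.5,0],[0,0,0],-1],[[0,0,0],[0,0,0],-1]]}}

```text
clock: 5.7
position: [0.5779, 0.0816, 0.2227]
tool_rot: [-3.142, -0.001, 1.573]
force: [0.5, -0.2, -0.6]
grip_width: 0.0853
finger_force: 0.0
```

Request:
{"op": "play_rows", "data": {"plan": [[[0.28,0.03,0],[0,0,0],-1],[[0,0,1],[0,0,0],-1],[[0,0,1],[0,0,0],-0.3],[[0,0,1],[0,0,0],-0.3],[[0,0,1],[0,0,0],-0.3],[[0,0,0.6],[0,0,0],-0.3],[[0,0,0.45],[0,0,0],-0.3],[[0,0,0],[0,0,0],-0.3]]}}

```text
clock: 6.7
position: [0.5788, 0.0855, 0.0963]
tool_rot: [-3.141, 0.0, 1.571]
force: [-0.4, -0.5, 0.1]
grip_width: 0.0553
finger_force: 0.0
```

Request:
{"op": "play_rows", "data": {"plan": [[[0,0,0],[0,0,0],0.2],[[0,0,0],[0,0,0],0.5],[[0,0,0],[0,0,0],1],[[0,0,0],[0,0,0],1],[[0,0,0],[0,0,0],1],[[0,0,0],[0,0,0],1]]}}

```text
clock: 7.45
position: [0.5796, 0.0856, 0.0974]
tool_rot: [3.14, -0.0, 1.571]
force: [-0.7, -0.4, 7.9]
grip_width: 0.0187
finger_force: 24.5
```

```bash
python3 - <<'E'
import numpy as np, json
a=np.r_[79,84,np.arange(94,465,10),468];a=np.radians(a);print(len(a)-1)
P=np.c_[np.sin(a),np.cos(a)]*60/25
acc=P[0].copy();rows=[]
for p in P[1:]:
    s=np.round(p-acc,2);acc+=s;rows.append(s.tolist())
for i in range(0,len(rows),14):print(rows[i:i+14])
E
```

```text
40
[[0.03, -0.21], [0.01, -0.42], [-0.07, -0.41], [-0.13, -0.39], [-0.21, -0.37], [-0.26, -0.33], [-0.32, -0.27], [-0.35, -0.22], [-0.39, -0.14], [-0.42, -0.08], [-0.41, -0.01], [-0.42, 0.06], [-0.39, 0.14], [-0.37, 0.2]]
[[-0.32, 0.27], [-0.28, 0.31], [-0.21, 0.36], [-0.15, 0.39], [-0.08, 0.41], [-0.01, 0.42], [0.07, 0.41], [0.13, 0.4], [0.2, 0.36], [0.27, 0.33], [0.31, 0.27], [0.36, 0.22], [0.39, 0.15], [0.41, 0.08]]
[[0.42, 0.01], [0.41, -0.07], [0.4, -0.14], [0.37, -0.2], [0.32, -0.26], [0.28, -0.32], [0.21, -0.36], [0.15, -0.39], [0.08, -0.41], [0.01, -0.42], [-0.07, -0.41], [-0.04, -0.16]]
```

Request:
{"op": "play_rows", "data": {"plan": [[[0.03,-0.21,0],[0,0,0],1],[[0.01,-0.42,0],[0,0,0],1],[[-0.07,-0.41,0],[0,0,0],1],[[-0.13,-0.39,0],[0,0,0],1],[[-0.21,-0.37,0],[0,0,0],1],[[-0.26,-0.33,0],[0,0,0],1],[[0,0,0],[0,0,0],1]]}}

```text
clock: 8.32
position: [0.5266, 0.0684, 0.0975]
tool_rot: [3.139, 0.001, 1.57]
force: [4.3, -5.5, 2.7]
grip_width: 0.0189
finger_force: 24.5
```

Request:
{"op": "play_rows", "data": {"plan": [[[-0.32,-0.27,0],[0,0,0],1],[[-0.35,-0.22,0],[0,0,0],1],[[-0.39,-0.14,0],[0,0,0],1],[[-0.42,-0.08,0],[0,0,0],1],[[-0.41,-0.01,0],[0,0,0],1],[[-0.42,0.06,0],[0,0,0],1],[[-0.39,0.14,0],[0,0,0],1],[[-0.37,0.2,0],[0,0,0],1],[[-0.32,0.27,0],[0,0,0],1],[[-0.28,0.31,0],[0,0,0],1],[[-0.21,0.36,0],[0,0,0],1],[[-0.15,0.39,0],[0,0,0],1],[[-0.08,0.41,0],[0,0,0],1],[[0,0,0],[0,0,0],1]]}}

```text
clock: 10.07
position: [0.5628, -0.0332, 0.0974]
tool_rot: [3.139, 0.0, 1.571]
force: [0.2, -1.2, 10.4]
grip_width: 0.0185
finger_force: 25.9
```

Request:
{"op": "play_rows", "data": {"plan": [[[-0.01,0.42,0],[0,0,0],1],[[0.07,0.41,0],[0,0,0],1],[[0.13,0.4,0],[0,0,0],1],[[0.2,0.36,0],[0,0,0],1],[[0.27,0.33,0],[0,0,0],1],[[0.31,0.27,0],[0,0,0],1],[[0.36,0.22,0],[0,0,0],1],[[0.39,0.15,0],[0,0,0],1],[[0.41,0.08,0],[0,0,0],1],[[0.42,0.01,0],[0,0,0],1],[[0,0,0],[0,0,0],1]]}}

```text
clock: 11.45
position: [0.6292, 0.0322, 0.0975]
tool_rot: [3.138, -0.001, 1.572]
force: [8.5, 2.0, 1.7]
grip_width: 0.0186
finger_force: 25.2
```

Request:
{"op": "play_rows", "data": {"plan": [[[0.41,-0.07,0],[0,0,0],1],[[0.4,-0.14,0],[0,0,0],1],[[0.37,-0.2,0],[0,0,0],1],[[0.32,-0.26,0],[0,0,0],1],[[0.28,-0.32,0],[0,0,0],1],[[0.21,-0.36,0],[0,0,0],1],[[0.15,-0.39,0],[0,0,0],1],[[0.08,-0.41,0],[0,0,0],1],[[0.01,-0.42,0],[0,0,0],1],[[-0.07,-0.41,0],[0,0,0],1],[[-0.04,-0.16,0],[0,0,0],1],[[0,0,0],[0,0,0],1]]}}

```text
clock: 12.95
position: [0.5494, 0.083, 0.0974]
tool_rot: [3.14, 0.001, 1.571]
force: [0.0, -4.0, 10.6]
grip_width: 0.0185
finger_force: 25.9
```

```bash
python3 - <<'E'
from h import *
f=grab_frame("top");s=grab_frame("side")
a=cv2.resize(f["pixels"][150:250,260:350],(360,400),interpolation=cv2.INTER_CUBIC)
b=cv2.resize(s["pixels"][130:230,230:320],(360,400),interpolation=cv2.INTER_CUBIC)
cv2.imwrite("pics/align1.png",np.hstack([a,b])[:,:,::-1])
E
```

```text
(no output)
```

View pics/align1.png

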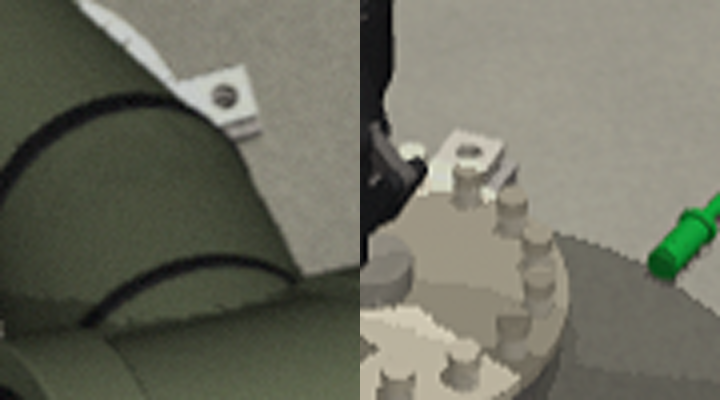

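The top view shows the lug over the bracket, with its hole at about (316,174). I measure the misalignment from hole centroids.

```bash
cat >> h.py <<'E'
def hole(f,u,v,z,rad=5):
    g=f["pixels"].astype(float).mean(2);y,x=np.indices(g.shape);n=np.hypot(x-u,y-v)<rad
    wt=np.clip(np.median(g[n])*.85-g,0,None)*n
    u,v=(wt*x).sum()/wt.sum(),(wt*y).sum()/wt.sum()
    return np.round([u,v],2),np.round(plane(f,u,v,z),4)
E
python3 - <<'E'
from h import *
f=grab_frame("top")
print("lug",hole(f,316.2,174,.046,4))
o=cv2.imread("pics/top0.png");o=cv2.resize(o,(512,384),interpolation=cv2.INTER_AREA)[:,:,::-1]
f0=dict(f,pixels=o)
print("lug0",hole(f0,316.7,203,.046,4),"br0",hole(f0,316,177,.029,4))
A=np.array([.5675,.029])
E
```

```text
lug (array([316.52, 174.43]), array([ 0.6161, -0.1061,  0.046 ]))
lug0 (array([317.59, 203.38]), array([ 0.5368, -0.1131,  0.046 ])) br0 (array([316.63, 175.57]), array([ 0.6174, -0.1083,  0.029 ]))
```

Request:
{"op": "play_rows", "data": {"plan": [[[0,0,0],[0,0,0],-0.2],[[0,0,0],[0,0,0],-0.2],[[0,0,0],[0,0,0],-0.2],[[0,0,-0.5],[0,0,0],-0.2],[[0,0,-1],[0,0,0],-0.2],[[0,0,-1],[0,0,0],-0.2],[[0,0,-1],[0,0,0],-0.2],[[0,0,-1],[0,0,0],-0.2],[[0,0,-0.5],[0,0,0],-0.2]]}}

```text
clock: 14.22
position: [0.5494, 0.084, 0.2234]
tool_rot: [3.14, -0.0, 1.571]
force: [0.4, -0.5, -0.0]
grip_width: 0.0515
finger_force: 0.0
```

Request:
{"op": "play_rows", "data": {"plan": [[[-0.8,-0.18,0],[0,0,0],-0.2],[[-1,-0.18,0],[0,0,0],-0.2],[[-1,-0.18,0],[0,0,0],-0.2],[[-1,-0.18,0],[0,0,0],-0.2],[[-1,-0.18,0],[0,0,0],-0.2],[[-1,-0.18,0],[0,0,0],-0.2],[[-1,-0.18,0],[0,0,0],-0.2],[[-1,-0.18,0],[0,0,0],-0.2],[[-1,-0.18,0],[0,0,0],-0.2],[[-1,-0.18,0],[0,0,0],-0.2],[[-1,-0.18,0],[0,0,0],-0.2],[[-1,-0.18,0],[0,0,0],-0.2],[[-1,-0.18,0],[0,0,0],-0.2],[[-1,-0.18,0],[0,0,0],-0.2],[[-1,-0.18,0],[0,0,0],-0.2],[[-1,-0.18,0],[0,0,0],-0.2],[[0,0,0],[0,0,0],-0.2]]}}

```text
clock: 16.35
position: [0.4753, -0.3137, 0.2205]
tool_rot: [-3.14, -0.0, 1.568]
force: [-0.4, 0.5, 0.5]
grip_width: 0.0513
finger_force: 0.0
```

```bash
python3 - <<'E'
from h import *
fs=[grab_frame("top") for _ in range(4)];f=fs[0];f["pixels"]=np.mean([x["pixels"] for x in fs],0)
print("lug",hole(f,316.2,174,.046,4))
from scipy.optimize import least_squares
K=np.array(f["camera_matrix"]);print(K[0,0])
s=grab_frame("side")
a=cv2.resize(f["pixels"][140:230,250:340].astype('uint8'),(400,400),interpolation=cv2.INTER_CUBIC)
b=cv2.resize(s["pixels"][145:205,240:300],(400,400),interpolation=cv2.INTER_CUBIC)
cv2.imwrite("pics/align2.png",np.hstack([a,b])[:,:,::-1])
w=world(f);z=w[...,2];g=f["pixels"].mean(2)
m=np.zeros(z.shape,bool);m[170:185,225:262]=True;m&=g<50;m&=z>.108
v,u=np.nonzero(m);print("knob",m.sum(),plane(f,u.mean(),v.mean(),.121))
# side cam knob/lughole
sp=world(s);gs=s["pixels"].mean(2)
print("side cam",np.round(-np.array(s["R"]).T@s["t"],3))
print("lug corners pix guess",pix(s,[.613,-.109,.046]),pix(s,[.613,-.109,.029]))
print("side lug", hole(s,*pix(s,[.613,-.109,.046]),.046,4))
print(bot.observe()["position"])
E
```

```text
lug (array([316.51, 174.4 ]), array([ 0.6161, -0.1061,  0.046 ]))
484.67345211247186
knob 0 [nan nan nan]
side cam [-0.035  0.603  0.771]
lug corners pix guess [259.65384023 167.62558658] [259.57415795 172.78143674]
side lug (array([257.89, 167.51]), array([ 0.6167, -0.1062,  0.046 ]))
[ 0.47715724 -0.31065544  0.2213903 ]<stdin>:12: RuntimeWarning: Mean of empty slice.
  ret = ret.dtype.type(ret / rcount)
```

View pics/align2.png

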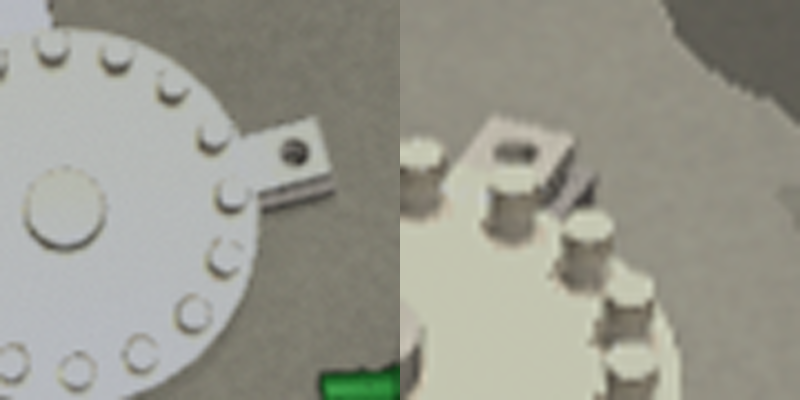

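The crops show the lug squarely over the bracket, with its hole at about (316.5,174.4). They also show a green pin lying at about (330,224). I check where that is and whether it moves, and refine the bracket direction with the reader.

```bash
python3 - <<'E'
from h import *
f=grab_frame("top");w=world(f);z=w[...,2];p=f["pixels"].astype(int)
A=np.array([.5675,.029])
# hub/caps axis
h=(np.hypot(w[...,0]-A[0],w[...,1]-A[1])<.03)&(z>.0635)&(z<.073)
v,u=np.nonzero(h);print("hub",plane(f,(u.min()+u.max())/2,(v.min()+v.max())/2,.068),plane(f,u.mean(),v.mean(),.068))
m=(z>.079)&(z<.092)&(np.hypot(w[...,0]-A[0],w[...,1]-A[1])>.16)&(np.hypot(w[...,0]-A[0],w[...,1]-A[1])<.25)&(w[...,0]>.68)
q=w[m];v,u=np.nonzero(m);c,sz,an=cv2.minAreaRect(np.array([plane(f,a,b,.085)[:2] for a,b in zip(u,v)],np.float32)*1000)
print("reader",m.sum(),c,sz,an,np.degrees(np.arctan2(c[1]-A[1]*1e3,c[0]-A[0]*1e3))-90,np.hypot(c[0]-567.5,c[1]-29))
L=np.array([.6161,-.1061])
print("lug ang",np.degrees(np.arctan2(*(L-A)[::-1])),np.linalg.norm(L-A))
a=plane(f,322,168,.029);b=plane(f,325,183,.029);mid=(a+b)/2;print(a,b,np.linalg.norm(a-b),"br ang",np.degrees(np.arctan2(mid[1]-A[1],mid[0]-A[0])),np.degrees(np.arctan2(*(a-b)[:2][::-1]))-90)
G=(p[...,1]>p[...,0]*1.5+20)&(p[...,1]>p[...,2]*1.5)
n,l,st,ce=cv2.connectedComponentsWithStats(G.astype('uint8'))
for i in range(1,n):
    if st[i,4]>20:print("green",st[i],np.round(np.nanmedian(w[l==i],0),3))
s=grab_frame("side")
cv2.imwrite("pics/now.png",np.hstack([cv2.resize(x["pixels"][120:280,200:420],(400,290)) for x in(f,s)])[:,:,::-1])
E
```

```text
hub [0.56855826 0.03119611 0.068     ] [0.56858862 0.03079126 0.068     ]
reader 443 (758.4910888671875, 94.02772521972656) (46.62108612060547, 78.71092224121094) 18.25446319580078 -71.19756571768691 201.75777822410262
lug ang -70.21464069719468 0.14357565949700526
[ 0.63983652 -0.1218476   0.029     ] [ 0.59823952 -0.13207381  0.029     ] 0.04283556653736689 br ang -71.7135967396583 -76.18830235734947
green [322 223  34   9 178] [ 0.483 -0.165  0.02 ]
green [393 266  34  11 188] [ 0.38  -0.376  0.02 ]
```

View pics/now.png

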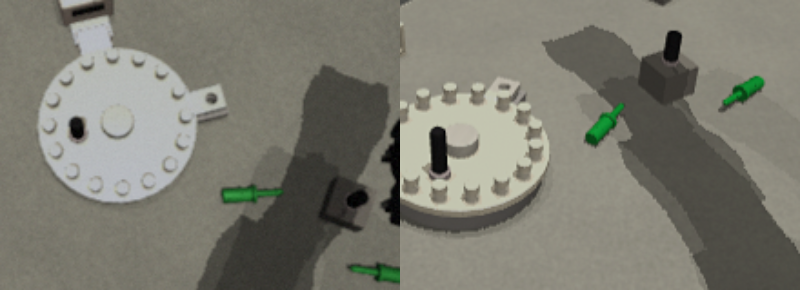

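The green pins have fallen over and lie still at top pixels (339,227) and (410,271). The black pin is still upright in its holder. Lug and bracket agree within about 3 mm, so I pick the pin.

Request:
{"op": "play_rows", "data": {"plan": [[[0,0,1],[0,0,0],-0.2],[[0,0,1],[0,0,0],-0.2],[[0,0,1],[0,0,0],-0.2],[[0,0,1],[0,0,0],-0.2],[[0,0,1],[0,0,0],-0.2],[[0,0,0.72],[0,0,0],-0.2],[[0,0,0],[0,0,0],-0.2]]}}

```text
clock: 17.58
position: [0.4768, -0.3107, 0.0777]
tool_rot: [-3.14, -0.001, 1.572]
force: [-0.0, -0.4, 0.7]
grip_width: 0.0512
finger_force: 0.0
```

Request:
{"op": "play_rows", "data": {"plan": [[[0,0,0],[0,0,0],0.2],[[0,0,0],[0,0,0],0.5],[[0,0,0],[0,0,0],1],[[0,0,0],[0,0,0],1],[[0,0,0],[0,0,0],1],[[0,0,0],[0,0,0],1]], "newtons": 40}}

```text
clock: 18.32
position: [0.4779, -0.3116, 0.0795]
tool_rot: [3.14, 0.001, 1.571]
force: [-0.0, -0.6, 6.9]
grip_width: 0.0199
finger_force: 38.9
```

Request:
{"op": "play_rows", "data": {"plan": [[[0,0,-0.5],[0,0,0],1],[[0,0,-1],[0,0,0],1],[[0,0,-1],[0,0,0],1],[[0,0,-1],[0,0,0],1],[[0,0,-1],[0,0,0],1],[[0.6,0.4,0],[0,0,0],1],[[0.9,0.6,0],[0,0,0],1],[[0.9,0.6,0],[0,0,0],1],[[0.9,0.6,0],[0,0,0],1],[[0.9,0.6,0],[0,0,0],1],[[0.9,0.6,0],[0,0,0],1],[[0.9,0.6,0],[0,0,0],1],[[0.9,0.6,0],[0,0,0],1],[[0.8,0.6,0],[0,0,0],1],[[0.48,0.3,0],[0,0,0],1],[[0,0,0],[0,0,0],1],[[0,0,0],[0,0,0],1]]}}

```text
clock: 20.45
position: [0.6141, -0.1076, 0.1909]
tool_rot: [-3.141, 0.001, 1.57]
force: [-0.4, 0.0, -1.4]
grip_width: 0.0201
finger_force: 39.3
```

```bash
python3 - <<'E'
from h import *
o=bot.observe();print(o["position"],o["tool_rot"],o["clock"])
f=grab_frame("top");s=grab_frame("side")
t=np.array([.615,-.107]);tip=o["position"][2]-.0795+.010;print("tip z",tip)
for n,c in(("top",f),("side",s)):
    print(n,"exp tip",pix(c,[*t,tip]),"exp collar",pix(c,[*t,tip+.043]),"lughole",pix(c,[*t,.046]))
k=pix(s,[*t,tip]).astype(int)
a=cv2.resize(s["pixels"][k[1]-50:k[1]+50,k[0]-45:k[0]+45],(450,500),interpolation=cv2.INTER_CUBIC)
k=pix(f,[*t,tip]).astype(int)
b=cv2.resize(f["pixels"][k[1]-50:k[1]+50,k[0]-35:k[0]+35],(350,500),interpolation=cv2.INTER_CUBIC)
cv2.imwrite("pics/held.png",np.hstack([a,b])[:,:,::-1])
E
```

```text
[ 0.61410223 -0.10758249  0.19091345] [-3.14105906e+00  5.11328694e-04  1.57041603e+00] 20.45
tip z 0.1214134487810854
top exp tip [320.13740985 167.49633187] exp collar [322.21274938 162.90535814] lughole [316.82041918 174.83403095]
side exp tip [258.89854961 143.59761611] exp collar [259.09716243 128.96724987] lughole [258.57215788 167.64052857]
```

View pics/held.png

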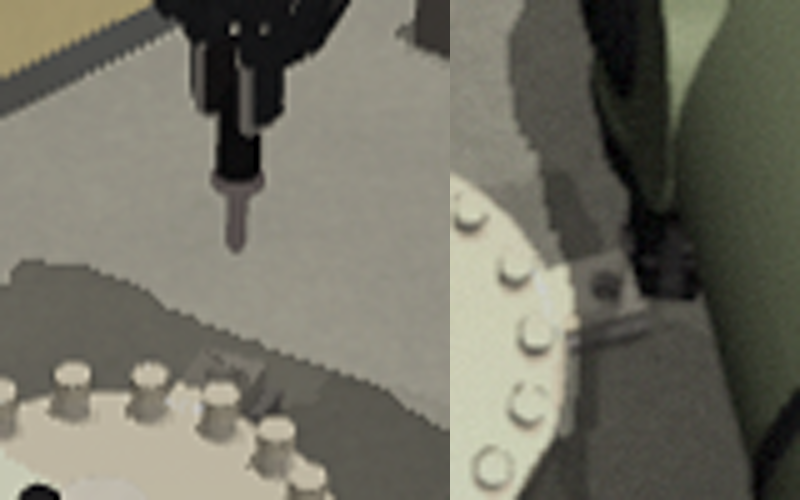

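The side view shows the pin held upright, its tip at pixel (260,143), about 1 px right of the expected place. I shift about 1.5 mm and go down gently.

Request:
{"op": "play_rows", "data": {"plan": [[[0.04,0.04,0.2],[0,0,0],1],[[0,0,0.8],[0,0,0],1],[[0,0,0.8],[0,0,0],1],[[0,0,0.6],[0,0,0],1],[[0,0,0.4],[0,0,0],1],[[0,0,0.2],[0,0,0],1],[[0,0,0.1],[0,0,0],1],[[0,0,0.1],[0,0,0],1],[[0,0,0],[0,0,0],1]]}}

```text
clock: 21.68
position: [0.6157, -0.1057, 0.1112]
tool_rot: [3.141, 0.0, 1.571]
force: [0.4, 0.2, -1.0]
grip_width: 0.0203
finger_force: 39.3
```

Request:
{"op": "play_rows", "data": {"plan": [[[0,0,0.15],[0,0,0],1],[[0,0,0.15],[0,0,0],1],[[0,0,0.15],[0,0,0],1],[[0,0,0.15],[0,0,0],1],[[0,0,0],[0,0,0],1]]}}

```text
clock: 22.3
position: [0.6155, -0.1056, 0.0957]
tool_rot: [-3.141, -0.0, 1.571]
force: [0.3, 0.8, -0.7]
grip_width: 0.0198
finger_force: 39.3
```

Request:
{"op": "play_rows", "data": {"plan": [[[0,0,0.15],[0,0,0],1],[[0,0,0.15],[0,0,0],1],[[0,0,0.15],[0,0,0],1],[[0,0,0.15],[0,0,0],1],[[0,0,0],[0,0,0],1]]}}

```text
clock: 22.92
position: [0.6154, -0.1056, 0.0807]
tool_rot: [-3.141, -0.0, 1.571]
force: [-0.2, -0.1, -1.8]
grip_width: 0.0199
finger_force: 39.3
```

Tip at about 11 mm, with no contact force. Another 4 to 5 mm seats the collar.

Request:
{"op": "play_rows", "data": {"plan": [[[0,0,0.08],[0,0,0],1],[[0,0,0.06],[0,0,0],1],[[0,0,0.04],[0,0,0],1],[[0,0,0],[0,0,0],1]]}}

```text
clock: 23.42
position: [0.6156, -0.1057, 0.0765]
tool_rot: [-3.141, -0.0, 1.571]
force: [0.9, 0.6, -1.2]
grip_width: 0.02
finger_force: 39.3
```

Request:
{"op": "play_rows", "data": {"plan": [[[0,0,0.04],[0,0,0],1],[[0,0,0.03],[0,0,0],1],[[0,0,0],[0,0,0],1]]}}

```text
clock: 23.8
position: [0.6162, -0.1055, 0.0755]
tool_rot: [3.14, -0.0, 1.571]
force: [0.1, 2.4, 7.2]
grip_width: 0.0202
finger_force: 40.1
```

Collar contact, 7 N upward. I release and retreat.

Request:
{"op": "play_rows", "data": {"plan": [[[0,0,0],[0,0,0],0.1],[[0,0,0],[0,0,0],0.1],[[0,0,0],[0,0,0],0],[[0,0,0],[0,0,0],0],[[0,0,-0.5],[0,0,0],0],[[0,0,-1],[0,0,0],0],[[0,0,-1],[0,0,0],0],[[0,0,-1],[0,0,0],0],[[0,0,-1],[0,0,0],0],[[0,0,-1],[0,0,0],0],[[-1,-0.5,0],[0,0,0],0],[[-1,-0.5,0],[0,0,0],0],[[-1,-0.5,0],[0,0,0],0],[[-1,-0.5,0],[0,0,0],0],[[-1,-0.5,0],[0,0,0],0],[[-1,-0.5,0],[0,0,0],0],[[0,0,0],[0,0,0],0],[[0,0,0],[0,0,0],0]]}}

```text
clock: 26.05
position: [0.5411, -0.2551, 0.2129]
tool_rot: [3.141, -0.0, 1.572]
force: [0.2, -0.2, 1.0]
grip_width: 0.043
finger_force: 0.0
```

```bash
python3 - <<'E'
from h import *
f=grab_frame("top");s=grab_frame("side");w=world(f);z=w[...,2]
m=(np.hypot(w[...,0]-.615,w[...,1]+.107)<.03)&(z>.088)&(z<.105);v,u=np.nonzero(m)
print("pin top",m.sum(),np.percentile(z[m],90) if m.any() else 0,plane(f,u.mean(),v.mean(),.096))
cv2.imwrite("pics/end.png",np.hstack([cv2.resize(f["pixels"][120:250,200:370],(400,306)),cv2.resize(s["pixels"][110:240,160:330],(400,306))])[:,:,::-1])
E
```

```text
pin top 58 0.09934466954097944 [ 0.6149995  -0.10836167  0.096     ]
```

View pics/end.png

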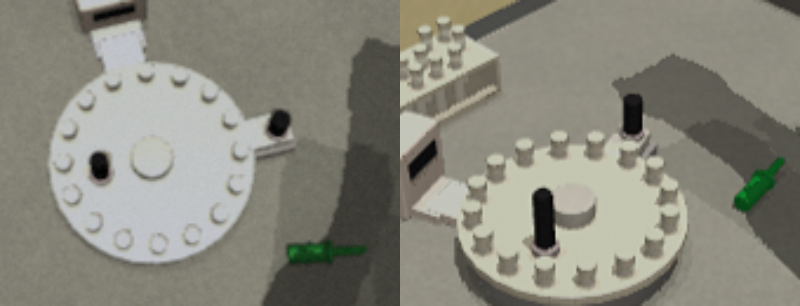

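Both views show the pin upright in the lug, at crop pixels (279,122) top and (632,115) side. Its top reads close to the expected 96 mm, so I hand in.

```bash
python3 -c "
from workcell import bot
print(bot.job_done())"
```

```text
the job is handed in; nothing more can be done
None
```

I turned the carousel about 390° counter-clockwise until its lug lay over the bracket, put the locking pin through both holes with its collar on the lug, and handed the job in at about 26 s; no verdict came back, I never went near the jar or bottle or re-checked them, and the two green look-alike pins fell over during the run.

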